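Hold a T-bracket flush on the tilted angle table

ROBOT

A 6-joint arm with a two-finger parallel gripper is mounted at the origin on a cart in front of the work surface, level with it; the furniture and walls round the work are solid. World frame = base frame: x ahead of the robot, y to its left, z up, the work surface at z = 0. Lengths are in m, angles in rad, forces in N, time in s.
With the tool pointing down it reaches from about 0.35 to 0.975 m from the base axis. Payload 4.9 kg.
Tool frame: the origin (TCP) lies between the finger pads; the fingertips stand 22 mm ahead of it and the grasp point (between the pads) lies 3 mm ahead of it; z points along the fingers, y is the line along which they close (so a half turn about z gives the same grasp; the last joint's range is limited). The gripper opens to 85 mm and grips with 20 to 120 N. Pads are 22 mm wide; open, the fingers measure 114 mm over their backs; the gripper's body (76 mm by 85 mm) begins 54 mm behind the grasp point. The pads swing forward as they close: fully open they stand 13 mm farther back than shut.
Start: joints at [1.111, 0.053, 1.613, -0, 1.476, -0.119], TCP at [0.209, 0.589, 0.253] pointing down, gripper open.
Joint ranges: [-3.01, 3.01], [-1.01, 2.22], [0.06, 2.58], [-1.02, 4.17], [0.09, 2.62], [-3.14, 3.14]. Speed limits (rad/s): [2.57, 2.57, 3.14, 3.14, 3.14, 3.14].

INTERFACE

Orientations are given as a unit quaternion [w, x, y, z].
In Python, from plant import state, grab_frame, get_calibration, job_done, recognise, regions_of gives the robot as it stands.
- The arm moves only by the tool apply_moves, never from a script. Its argument "targets" is a list of rows, each an object with "translation": the shift along the tool's x, y, z normalised to -1 to 1, where 1 is 100 mm, a list of three; "twist": the turn about the tool's z normalised to -1 to 1, where 1 is 0.1 rad; "hand": the opening, from 0 (shut) to 1 (fully open). A call has 1 to 8 rows; each row shifts and turns the commanded pose from where the row before left it, along the tool's axes as they then stand; what a row does not reach is not made up. A row lasts 1/10 s, in which the tool goes at most 50 mm and 8.59 degrees, less where a joint would pass 70% of its speed; a pose out of reach is approached as far as the arm can. A call with a number of a shift or a turn outside -1 to 1 is refused whole. A call with a gripper value outside its range is refused whole. The fingers move at their own pace and stop on an object; the grip force is fixed at half the most. Time passes only in rows, so rows that do not move let the fingers close. It gives the time, the measured TCP pose, the force, the opening and the grip force at its end, in the units of the state.
- state(): the state, without advancing time (a new reading comes with each control period).
- grab_frame(name): name is "scene" or "side" or "wrist"; returns the picture (420x560x3 uint8, red, green, blue); there is no depth.
- get_calibration(name): a dict with "camera_matrix" (3x3 intrinsics, pixels), "pose" (4x4, takes a point from camera to world coordinates). Camera axes: x right, y up, looking along -z (the intrinsics and any distortion apply to the point x, -y, -z); pixel columns grow to the right and rows downward; lengths in m; the calibration is good to about 2 mm. A picture is of the moment at which its call begins: read the wrist's pose just before it. get_calibration takes no time and is no camera call; for the wrist camera it gives the pose at the moment of the call.
- job_done(): hands the job in; it is judged then, once.
Trained networks look in the newest picture that a camera, given by its name, has taken for a name from the list of things; names that differ only in an ending like _2 or _b are one class to them, and where a whole thing is asked for, a point or a joint stands for the part that bears it (a point fixed in the world has none). Each returns a list of dicts, best first, with "score" (0 to 1); they miss things now and then, are a little off and sometimes report something else, mostly with a low value. They report only what shows in the picture. A call takes as long as a camera call. They do not tell look-alikes from the thing itself.
- recognise(camera, query): "point" ([x, y, z] in m, in world coordinates, good to about 4 mm: the middle of the surface that is visible of it).
- regions_of(camera, query): "pixels" (420x560 bool, what is visible of it).
The state is a dict: "time": time; "joint_pos": joint angles; "joint_vel": joint speeds; "joint_efforts": joint torques, N m; "tool_pos": TCP position; "tool_rot": TCP orientation; "contact_force": force on the tool from outside, world axes, zero at the start; "ft_torque": the same for the moment, N m; "gripper_width": opening from 0.0 (shut) to 1.0 (fully open); "grasp_force": force on a finger pad.
Only numpy, scipy, OpenCV 4.12 (cv2) and the standard library are available. Lean on these libraries where they do the work, as an engineer would, in place of code of your own. Each camera call takes 0.05 s, during which the arm holds its last target. There are 200 camera calls.

TASK

Pick up the aluminium T-bracket by its upright rib, tilt it to match the slope of the slotted angle table, and hold its foot flush on the sloped face: in the middle, square, with the rib running up the slope. Press it on lightly, with roughly 10 N, and finish while still gripping and pressing it there, as if a colleague were about to clamp it down; do not let go. Leave the table's tilt setting and the V-block, bearing and nut as they are.

Things in the scene. Friction and masses are not known exactly. Their poses are not given: they have to be found in the camera images.
- bracket_mid (a point): Centre of the loose aluminium T-bracket, 25 mm above its underside. It starts standing on its foot on the bench. Foot: flat drilled plate 90 mm (x) by 60 mm (y), 8 mm thick. Rib: upright bar along x in the middle of the foot, 90 mm long, 12 mm thick (y), from 8 to 50 mm above the underside; grip it across y. Axes: x along the rib, z up out of the foot; it is the same turned half round about z. Weighs 0.15 to 0.31 kg.
- angle_table: Adjustable angle table of dark steel, fixed to the bench but at a varying place and turn; base 140 mm (x) by 110 mm (y), 14 mm high, origin under its centre. Its front (-x) side carries the hinge of the tilting top, parallel to y, 60 mm in front of the origin and 32 mm up. Side cheeks and thin arc-shaped guides stand at y = +-61 mm, the guides up to 10 mm proud of the sloped face about 70 mm from the hinge.
- face_mid (a point): Middle of the sloped top face of the angle table: flat, 130 mm (x, up the slope away from the robot) by 110 mm (y, level), with two 8 mm slots along x. Axes: x up the slope, z out of the face (its normal, leaning towards the robot). The hinge axis lies 65 mm down the slope and 14 mm below the face.
- tilt_top (a joint): Slope of the angle table's top in rad: 0 is level, larger is steeper (far edge raised); between 0.17 and 0.4 at the start. Clamped very stiffly: forces under 25 N do not move it.
- v_block: Bystander: steel V-block, 50 x 50 x 34 mm, origin at the centre of its underside.
- bearing: Bystander: ball bearing lying flat, 52 mm across, 15 mm high, origin at the centre of its underside.
- nut: Bystander: rusty hexagon nut, 34 mm over its corners, 24 mm high, origin at the centre of its underside.
There are look-alikes about, which are no part of the job. Of the things that look like the part that bears bracket_mid, the smaller one is meant.

How it is judged:
At the end, for the whole second after the job is handed in: The foot is flush on the sloped face (0.045 rad, 2.5 mm), centred within 18 mm both ways, rib within 0.17 rad of straight up the slope; it presses on the table with 4 to 30 N, is still gripped and at rest; the table's face has moved less than 5 mm (x of bracket_mid in the frame of face_mid between -0.018 and 0.018 m and y of bracket_mid in the frame of face_mid between -0.018 and 0.018 m and z of bracket_mid in the frame of face_mid between 0.022 and 0.0275 m and angle between the z axis of bracket_mid and the z axis of face_mid, either way round below 0.045 rad and angle between the x axis of bracket_mid and the x axis of face_mid, either way round below 0.17 rad and contact force between bracket and angle_table between 4 and 30 N and contact force between the fingers and bracket above 3 N and linear speed of bracket below 0.01 m/s and distance of face_mid from where it was at the start of the episode below 0.005 m); the arm keeps its last pose, push and grip.
It fails at once if the bracket is slammed on the table (over 80 N) (contact force between bracket and angle_table above 80 N).
It fails at once if the V-block, bearing or nut is pushed more than 20 mm (distance of any of v_block, bearing, nut from where it was at the start of the episode above 0.02 m).
It also fails if it takes over 35 s, if anything falls off the work surface, if the arm or the gripper's body presses on something with over 40 N, if the wrist force passes 120 N, or if a joint passes its speed limit or range.

## Working session

There is one attempt and no reset: what is moved stays moved. The work goes in short steps, Python scripts to look and compute and a tool call to move; the robot and the scene stay as the last step left them, time stands still between calls to the robot, and variables do not carry over. Pictures are saved under pics/ and viewed, at most 10 in all, crops included, and the job is handed in when it is done.

Besides the shell and the picture viewer there is one more tool, called after ">>>" as name([rows], argument=value, ...), one row to a line, values as JSON. apply_moves: Moves the arm, as the interface text tells. Its arguments: {"type":"object","properties":{"targets":{"type":"array"}},"required":["targets"]}

```bash
mkdir -p pics
cat > h.py <<'E'
import numpy as np, cv2
from plant import *
def save(n,cam):
    f=grab_frame(cam); cv2.imwrite(f'pics/{n}.png',cv2.cvtColor(f,cv2.COLOR_RGB2BGR)); return f
def ray(c,uv,z):
    K=np.array(c['camera_matrix']);T=np.array(c['pose'])
    d=np.linalg.inv(K)@[uv[0],uv[1],1.]; d=T[:3,:3]@(d*[1,-1,-1]); o=T[:3,3]
    return o+d*(z-o[2])/d[2]
def proj(c,P):
    K=np.array(c['camera_matrix']);T=np.array(c['pose'])
    p=(np.atleast_2d(P)-T[:3,3])@T[:3,:3]*[1,-1,-1]; p=p@K.T; return p[:,:2]/p[:,2:]
E
python3 - <<'E'
from h import *
for cam in('scene','side'):
    save(cam+'0',cam)
    print(cam,np.round(get_calibration(cam)['pose'],3).tolist())
    for q in('bracket_mid','angle_table','face_mid','tilt_top','v_block','bearing','nut'):
        print(q,[(round(r['score'],2),np.round(r['point'],3).tolist()) for r in recognise(cam,q)])
print(get_calibration(cam).keys(),state())
a=cv2.imread('pics/scene0.png');b=cv2.imread('pics/side0.png')
E
```

```text
scene [[-0.872, 0.268, -0.41, 0.165], [-0.49, -0.506, 0.71, 0.443], [-0.017, 0.82, 0.572, 0.573], [0.0, 0.0, 0.0, 1.0]]
bracket_mid [(0.87, [0.571, 0.012, 0.016]), (0.69, [0.413, -0.015, 0.011])]
angle_table [(0.66, [0.57, -0.315, 0.049])]
face_mid [(0.61, [0.579, -0.328, 0.061])]
tilt_top [(0.57, [0.575, -0.329, 0.057])]
v_block [(0.6, [0.489, -0.149, 0.024])]
bearing [(0.62, [0.554, -0.154, 0.011])]
nut [(0.67, [0.636, -0.176, 0.022])]
side [[0.828, 0.25, -0.503, 0.111], [-0.561, 0.378, -0.737, -0.807], [0.006, 0.892, 0.453, 0.458], [0.0, 0.0, 0.0, 1.0]]
bracket_mid [(0.97, [0.409, -0.038, 0.028]), (0.7, [0.573, -0.002, 0.022])]
angle_table [(0.79, [0.56, -0.361, 0.05])]
face_mid [(0.58, [0.567, -0.342, 0.056])]
tilt_top []
v_block [(0.93, [0.486, -0.183, 0.021])]
bearing [(0.95, [0.554, -0.172, 0.017])]
nut [(0.68, [0.571, -0.344, 0.056]), (0.55, [0.574, 0.001, 0.027])]
dict_keys(['camera_matrix', 'pose']) {'time': 0.8, 'joint_pos': array([ 1.11097209e+00,  5.26650917e-02,  1.61286594e+00, -4.61795796e-06,
        1.47599480e+00, -1.18992566e-01]), 'joint_vel': array([-0.00170252, -0.00048278, -0.00136053, -0.00131425, -0.00098283,
       -0.00040416]), 'joint_efforts': array([-1.06548137e-04, -3.93640780e+01, -3.70447075e+01, -6.16960665e-05,
        2.25066051e-04,  8.08858090e-06]), 'tool_pos': array([0.20891393, 0.58904573, 0.25334561]), 'tool_rot': array([1.17374241e-05, 1.69591960e-01, 9.85514366e-01, 3.13634963e-05]), 'contact_force': array([ 0.64142983,  0.40663986, -0.51749567]), 'ft_torque': array([-0.04137955, -0.02376327,  0.00176414]), 'grasp_force': 0.0, 'gripper_width': 1.000942172240464}
```

View pics/scene0.png

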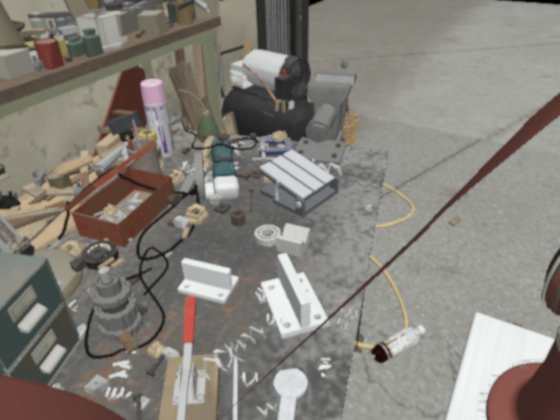

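View pics/side0.png

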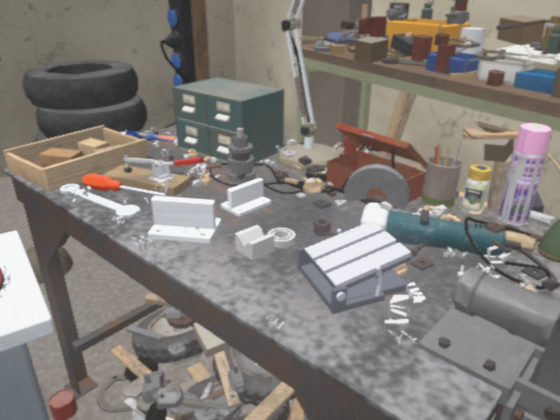

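Run:
```python
import cv2,numpy as np
a=cv2.imread('pics/scene0.png')[140:340,165:345];b=cv2.imread('pics/side0.png')[170:310,140:430]
a=cv2.resize(a,None,fx=3,fy=3,interpolation=2)[:, :];b=cv2.resize(b,None,fx=2.7,fy=2.7,interpolation=2)
cv2.imwrite('pics/ca.png',a);cv2.imwrite('pics/cb.png',b)
```

```text
(no output)
```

View pics/ca.png

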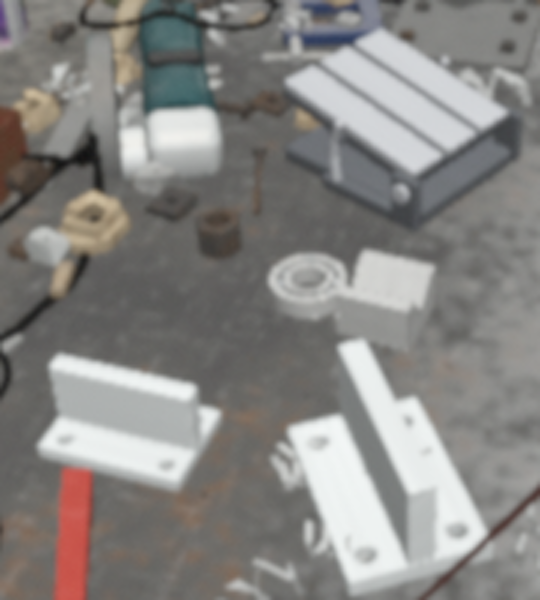

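View pics/cb.png

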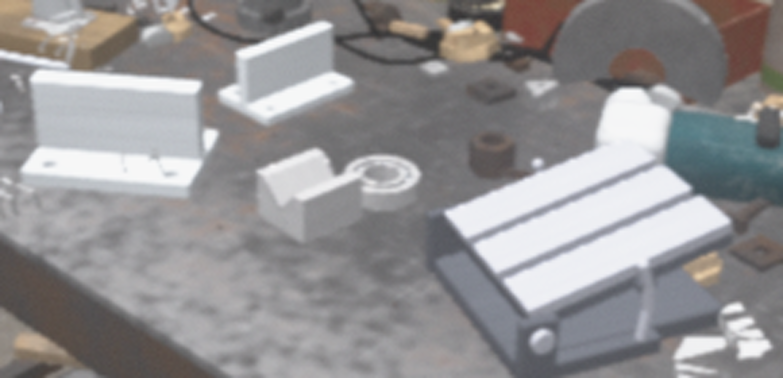

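```bash
cat > fit.py <<'E'
from h import *
from scipy.optimize import least_squares
C={k:get_calibration(k) for k in('scene','side')}
S=lambda u,v:(165+u/3,140+v/3); D=lambda u,v:(140+u/2.7,170+v/2.7)
def fit(model,obs,x0):
    def f(x): return np.concatenate([(proj(C[c],model(x,P)[None])[0]-uv) for c,P,uv in obs])
    r=least_squares(f,x0,loss='soft_l1'); print(np.round(r.x,4),'rms px',np.sqrt(np.mean(f(r.x)**2))); print(np.round(f(r.x).reshape(-1,2),1).tolist()); return r.x
def Rz(a): return np.array([[np.cos(a),-np.sin(a),0],[np.sin(a),np.cos(a),0],[0,0,1]])
def bm(x,P): s=x[3]; return Rz(x[2])@(np.array(P)*s/1000.)+[x[0],x[1],0]
def face(x,P):
    t=x[3]; ct,st=np.cos(t),np.sin(t)
    R=np.array([[ct,0,-st],[0,1,0],[st,0,ct]])
    p=R@(np.array(P)/1000.+[.065,0,.014])+[-.06,0,.032]
    return Rz(x[2])@p+[x[0],x[1],0]
E
python3 - <<'E'
from fit import *
ob=[('scene',(45,30,8),S(40,443)),('scene',(-45,30,8),S(180,480)),('scene',(-45,-30,8),S(221,408)),
('scene',(-45,-6,50),S(199,384)),('scene',(45,-6,50),S(58,354)),
('side',(-45,-30,8),D(265,115)),('side',(45,-30,8),D(353,82)),('side',(-45,30,8),D(219,95)),('side',(-45,-6,50),D(240,53)),('side',(45,-6,50),D(332,26))]
b=fit(bm,ob,[.57,.0,.5,1.])
of=[('scene',(-65,55,0),S(415,172)),('scene',(-65,-55,0),S(515,112)),('scene',(65,55,0),S(287,80)),('scene',(65,-55,0),S(375,30)),
('side',(-65,55,0),D(445,215)),('side',(-65,-55,0),D(522,315)),('side',(65,-55,0),D(733,222)),('side',(65,55,0),D(627,147))]
t=fit(face,of,[.57,-.33,0,.3]); print('face mid',face(t,(0,0,0)))
s=state(); print(s['tool_pos'],s['tool_rot'])
E
```

```text
[0.5763 0.0042 0.1813 1.0052] rms px 0.7483974665894889
[[-0.5, 0.3], [-0.5, -0.3], [-0.0, 0.3], [-0.2, -0.4], [0.2, -1.1], [0.0, 1.2], [-0.6, 0.3], [-1.3, -0.7], [1.0, 1.9], [-0.6, -0.1]]
[ 0.5759 -0.3375 -0.2256  0.2014] rms px 1.228861934756206
[[0.2, -0.4], [-1.9, -0.6], [-0.3, 0.3], [2.6, -0.4], [-1.1, -0.1], [1.0, -0.3], [-1.0, 2.5], [0.3, -1.7]]
face mid [ 0.57680601 -0.33768268  0.05871993]
[0.20891393 0.58904573 0.25334561] [1.17374241e-05 1.69591960e-01 9.85514366e-01 3.13634963e-05]
```

>>> apply_moves([
  {"translation": [0,0,-0.3],"twist": -0.87,"hand": 1},
  {"translation": [0,0,-0.3],"twist": -0.87,"hand": 1},
  {"translation": [0,0,0],"twist": -0.87,"hand": 1},
  {"translation": [0,0,0],"twist": -0.87,"hand": 1},
  {"translation": [0,0,0],"twist": -0.87,"hand": 1},
  {"translation": [0,0,0],"twist": -0.87,"hand": 1},
])

```text
time: 1.4
tool_pos: [0.2089, 0.589, 0.3134]
tool_rot: [0.0, -0.092, 0.996, 0.0]
contact_force: [0.0, 0.5, -0.3]
gripper_width: 0.999
grasp_force: 0.0
```

```bash
cat >> fit.py <<'E'
def go(tx,ty,tz,yaw):
    s=state(); w,a,b,c=s['tool_rot']; y0=2*np.arctan2(b,a)
    d=np.array([tx,ty,tz])-s['tool_pos']; x=np.array([np.cos(y0),np.sin(y0),0]); y=np.array([x[1],-x[0],0])
    print('t',s['time'],'pos',s['tool_pos'],'yaw',round(y0,4),'shift mm',np.round([d@x*1e3,d@y*1e3,-d[2]*1e3],1),'twist rad',round((y0-yaw+np.pi/2)%np.pi-np.pi/2,4),'F',s['contact_force'],'w',s['gripper_width'],'g',s['grasp_force'],'tiltxy',w,c)
E
python3 - <<'E'
from fit import *
go(.5763,.0042,.15,.1813)
for p in((230,165),(180,160),(240,178)): print(ray(C['side'],p,0))
print(ray(C['side'],(180,85),.2))
E
```

```text
t 1.4 pos [0.20889001 0.5890473  0.31342232] yaw 3.3264 shift mm [-253.7 -642.4  163.4] twist rad 0.0035 F [ 0.02660705  0.46617751 -0.2842601 ] w 0.9993851880762104 g 0.0 tiltxy 4.869536277270971e-05 7.608738037591502e-05
[0.66635181 0.23482714 0.        ]
[0.57281023 0.339995   0.        ]
[0.64444693 0.14500948 0.        ]
[0.5831262  0.32085745 0.2       ]
```

>>> apply_moves([
  {"translation": [-0.16,-0.4,0],"twist": 0.03,"hand": 1},
  {"translation": [-0.16,-0.4,0],"twist": 0,"hand": 1},
  {"translation": [-0.16,-0.4,0],"twist": 0,"hand": 1},
  {"translation": [-0.16,-0.4,0],"twist": 0,"hand": 1},
  {"translation": [-0.16,-0.4,0],"twist": 0,"hand": 1},
  {"translation": [-0.16,-0.4,0],"twist": 0,"hand": 1},
  {"translation": [-0.16,-0.4,0],"twist": 0,"hand": 1},
  {"translation": [-0.16,-0.4,0],"twist": 0,"hand": 1},
])

```text
time: 2.2
tool_pos: [0.3923, 0.2953, 0.3136]
tool_rot: [0.0, -0.089, 0.996, 0.0]
contact_force: [0.6, 1.2, 0.2]
gripper_width: 1.001
grasp_force: 0.0
```

>>> apply_moves([
  {"translation": [-0.16,-0.4,0.1],"twist": 0,"hand": 1},
  {"translation": [-0.16,-0.4,0.1],"twist": 0,"hand": 1},
  {"translation": [-0.16,-0.4,0.2],"twist": 0,"hand": 1},
  {"translation": [-0.16,-0.4,0.2],"twist": 0,"hand": 1},
  {"translation": [-0.16,-0.4,0.3],"twist": 0,"hand": 1},
  {"translation": [-0.16,-0.4,0.3],"twist": 0,"hand": 1},
  {"translation": [-0.15,-0.4,0.2],"twist": 0,"hand": 1},
  {"translation": [-0.14,-0.4,0.2],"twist": 0,"hand": 1},
])

```text
time: 3.0
tool_pos: [0.5698, 0.0059, 0.1551]
tool_rot: [-0.0, -0.089, 0.996, 0.0]
contact_force: [0.3, 0.8, 0.3]
gripper_width: 1.001
grasp_force: 0.0
```

Run:
```python
from fit import *
go(.5763,.0042,.04,.1813)
c=get_calibration('wrist'); f=save('w1','wrist')
print(proj(c,[bm((.5763,.0042,.1813,1),p) for p in((45,0,50),(-45,0,50),(45,30,8),(-45,-30,8))]))
```

```text
t 3.0 pos [0.56976981 0.00593173 0.15510043] yaw 3.3196 shift mm [ -6.1  -2.9 115.1] twist rad -0.0033 F [0.31361396 0.7861885  0.28608234] w 1.0006013806020047 g 0.0 tiltxy -4.6853098660043175e-05 7.644927189206417e-05
[[277.33066813 289.14804689]
 [276.49803343 158.33340937]
 [316.0091868  261.27503672]
 [235.05394392 147.09035372]]
```

View pics/w1.png

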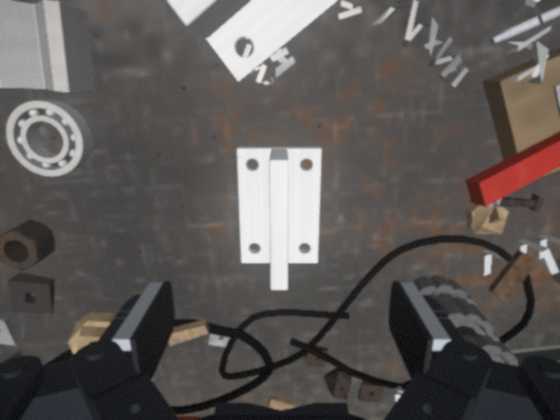

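>>> apply_moves([
  {"translation": [-0.07,-0.01,0.2],"twist": -0.03,"hand": 1},
  {"translation": [0,0,0.3],"twist": 0,"hand": 1},
  {"translation": [0,0,0.3],"twist": 0,"hand": 1},
  {"translation": [0,0,0.25],"twist": 0,"hand": 1},
  {"translation": [0,0,0.1],"twist": 0,"hand": 1},
  {"translation": [0,0,0],"twist": 0,"hand": 1},
  {"translation": [0,0,0],"twist": 0,"hand": 0.5},
  {"translation": [0,0,0],"twist": 0,"hand": 0.3},
])

```text
time: 3.85
tool_pos: [0.5778, 0.0077, 0.0432]
tool_rot: [0.002, -0.091, 0.996, -0.0]
contact_force: [-0.1, -0.6, 0.2]
gripper_width: 0.697
grasp_force: 0.0
```

>>> apply_moves([
  {"translation": [0,0,0],"twist": 0,"hand": 0},
  {"translation": [0,0,0],"twist": 0,"hand": 0},
  {"translation": [0,0,0],"twist": 0,"hand": 0},
  {"translation": [0,0,0],"twist": 0,"hand": 0},
  {"translation": [0,0,0],"twist": 0,"hand": 0},
  {"translation": [0,0,0],"twist": 0,"hand": 0},
])

```text
time: 4.45
tool_pos: [0.5769, 0.0076, 0.042]
tool_rot: [0.001, -0.09, 0.996, -0.0]
contact_force: [-0.7, -1.3, 5.6]
gripper_width: 0.131
grasp_force: 59.5
```

>>> apply_moves([
  {"translation": [0,0,-0.1],"twist": 0,"hand": 0},
  {"translation": [0,0,-0.3],"twist": 0,"hand": 0},
  {"translation": [0,0,-0.4],"twist": 0.5,"hand": 0},
  {"translation": [0,0,-0.4],"twist": 0.7,"hand": 0},
  {"translation": [0,0,-0.3],"twist": 0.8,"hand": 0},
  {"translation": [0,0,0],"twist": 0.8,"hand": 0},
  {"translation": [0,0,0],"twist": 0.8,"hand": 0},
  {"translation": [0,0,0],"twist": 0.47,"hand": 0},
])

```text
time: 5.25
tool_pos: [0.5755, 0.0081, 0.1905]
tool_rot: [-0.001, 0.114, 0.993, 0.0]
contact_force: [-0.0, -0.2, -2.7]
gripper_width: 0.129
grasp_force: 58.7
```

Run:
```python
from fit import *
go(.5768,-.3377,.17,-.2256)
```

```text
t 5.25 pos [0.57549852 0.00807208 0.19054353] yaw 2.9134 shift mm [ -79.5 -336.5   20.5] twist rad -0.0026 F [-0.03077215 -0.23161303 -2.74266863] w 0.12914170311909007 g 58.687657713890076 tiltxy -0.0008607518352386079 0.00014214852349268018
```

>>> apply_moves([
  {"translation": [-0.05,-0.25,0],"twist": -0.03,"hand": 0},
  {"translation": [-0.08,-0.4,0],"twist": 0,"hand": 0},
  {"translation": [-0.08,-0.4,0],"twist": 0,"hand": 0},
  {"translation": [-0.08,-0.4,0],"twist": 0,"hand": 0},
  {"translation": [-0.08,-0.4,0],"twist": 0,"hand": 0},
  {"translation": [-0.08,-0.4,0],"twist": 0,"hand": 0},
  {"translation": [-0.08,-0.4,0],"twist": 0,"hand": 0},
  {"translation": [-0.08,-0.4,0],"twist": 0,"hand": 0},
])

```text
time: 6.05
tool_pos: [0.5674, -0.3041, 0.1899]
tool_rot: [-0.001, 0.111, 0.994, 0.001]
contact_force: [0.7, 0.1, -2.3]
gripper_width: 0.129
grasp_force: 58.9
```

>>> apply_moves([
  {"translation": [-0.1,-0.3,0.1],"twist": 0,"hand": 0},
  {"translation": [0,0,0.2],"twist": 0,"hand": 0},
  {"translation": [0,0,0.25],"twist": 0,"hand": 0},
  {"translation": [0,0,0],"twist": 0,"hand": 0},
  {"translation": [0,0,0],"twist": 0,"hand": 0},
])

```text
time: 6.55
tool_pos: [0.5707, -0.3338, 0.1349]
tool_rot: [-0.001, 0.111, 0.994, 0.001]
contact_force: [0.2, -0.1, -2.2]
gripper_width: 0.126
grasp_force: 59.1
```

Run:
```python
from fit import *
go(.569,-.336,.11,-.2256)
a=save('s2','scene');b=save('d2','side')
a=cv2.resize(cv2.imread('pics/s2.png')[100:240,230:370],None,fx=3,fy=3,interpolation=2)
b=cv2.resize(cv2.imread('pics/d2.png')[150:320,290:423],None,fx=3,fy=3,interpolation=2)[:420]
b=cv2.resize(cv2.imread('pics/d2.png')[180:320,290:416],None,fx=3,fy=3,interpolation=2)
cv2.imwrite('pics/c2.png',np.hstack([a,b]))
```

```text
t 6.55 pos [ 0.57069777 -0.33377524  0.13491895] yaw 2.919 shift mm [ 1.2 -2.5 24.9] twist rad 0.003 F [ 0.22364557 -0.14183216 -2.1581158 ] w 0.12604463867577478 g 59.11342442035675 tiltxy -0.0013317882444611824 0.0008441312975564819
```

View pics/c2.png

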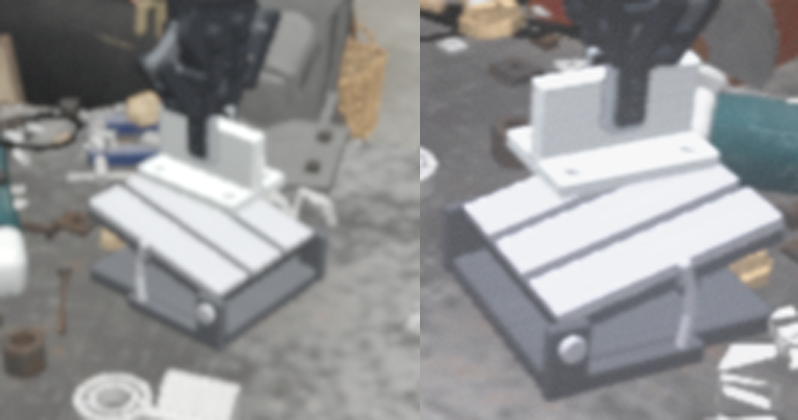

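>>> apply_moves([
  {"translation": [0.01,-0.025,0.1],"twist": 0.03,"hand": 0},
  {"translation": [0,0,0.06],"twist": 0,"hand": 0},
  {"translation": [0,0,0.03],"twist": 0,"hand": 0},
  {"translation": [0,0,0.02],"twist": 0,"hand": 0},
])

```text
time: 7.05
tool_pos: [0.5697, -0.3366, 0.1145]
tool_rot: [-0.0, 0.113, 0.994, 0.0]
contact_force: [-0.0, 0.2, -3.3]
gripper_width: 0.135
grasp_force: 59.3
```

>>> apply_moves([
  {"translation": [0,0,0.02],"twist": 0,"hand": 0},
  {"translation": [0,0,0.01],"twist": 0,"hand": 0},
])

```text
time: 7.25
tool_pos: [0.57, -0.3368, 0.112]
tool_rot: [-0.0, 0.113, 0.994, 0.0]
contact_force: [-1.1, -0.5, -2.4]
gripper_width: 0.128
grasp_force: 59.3
```

>>> apply_moves([
  {"translation": [0,0,0.01],"twist": 0,"hand": 0},
  {"translation": [0,0,0.01],"twist": 0,"hand": 0},
])

```text
time: 7.45
tool_pos: [0.5701, -0.3369, 0.1103]
tool_rot: [0.0, 0.113, 0.994, -0.0]
contact_force: [0.1, -0.0, -3.1]
gripper_width: 0.132
grasp_force: 59.3
```

>>> apply_moves([
  {"translation": [0,0,0.01],"twist": 0,"hand": 0},
  {"translation": [0,0,0.01],"twist": 0,"hand": 0},
])

```text
time: 7.65
tool_pos: [0.5701, -0.337, 0.1098]
tool_rot: [-0.0, 0.113, 0.994, -0.0]
contact_force: [-6.8, 3.7, 8.7]
gripper_width: 0.13
grasp_force: 60.9
```

>>> apply_moves([
  {"translation": [0,0,0.01],"twist": 0,"hand": 0},
  {"translation": [0,0,0],"twist": 0,"hand": 0},
])

```text
time: 7.85
tool_pos: [0.5701, -0.337, 0.1098]
tool_rot: [-0.0, 0.113, 0.994, -0.0]
contact_force: [-6.4, 3.3, 8.9]
gripper_width: 0.132
grasp_force: 61.0
```

>>> apply_moves([
  {"translation": [0,0,0.01],"twist": 0,"hand": 0},
  {"translation": [0,0,0],"twist": 0,"hand": 0},
])

```text
time: 8.05
tool_pos: [0.5701, -0.3371, 0.1097]
tool_rot: [-0.0, 0.113, 0.994, -0.0]
contact_force: [-8.7, 5.1, 13.2]
gripper_width: 0.132
grasp_force: 61.6
```

>>> apply_moves([
  {"translation": [0.02,0,0],"twist": 0,"hand": 0},
  {"translation": [0.02,0,0],"twist": 0,"hand": 0},
])

```text
time: 8.25
tool_pos: [0.5684, -0.3369, 0.1092]
tool_rot: [0.004, 0.113, 0.994, -0.001]
contact_force: [3.7, -0.1, 3.2]
gripper_width: 0.131
grasp_force: 60.1
```

>>> apply_moves([
  {"translation": [0.02,0,0.005],"twist": 0,"hand": 0},
  {"translation": [0.02,0,0.005],"twist": 0,"hand": 0},
])

```text
time: 8.45
tool_pos: [0.5646, -0.3365, 0.1082]
tool_rot: [0.004, 0.113, 0.994, -0.002]
contact_force: [3.5, -0.6, 5.5]
gripper_width: 0.129
grasp_force: 60.5
```

>>> apply_moves([
  {"translation": [0.01,0,0.015],"twist": 0,"hand": 0},
  {"translation": [0.01,0,0.015],"twist": 0,"hand": 0},
])

```text
time: 8.65
tool_pos: [0.5632, -0.3363, 0.1066]
tool_rot: [0.004, 0.113, 0.994, -0.002]
contact_force: [0.5, 2.5, 10.5]
gripper_width: 0.129
grasp_force: 61.4
```

>>> apply_moves([
  {"translation": [0.01,0,0.015],"twist": 0,"hand": 0},
  {"translation": [0.01,0,0.01],"twist": 0,"hand": 0},
])

```text
time: 8.85
tool_pos: [0.561, -0.3357, 0.1036]
tool_rot: [0.004, 0.113, 0.994, -0.002]
contact_force: [2.0, 0.4, 10.7]
gripper_width: 0.136
grasp_force: 61.9
```

Run:
```python
from fit import *
go(.569,-.336,.11,-.2256); print(state()['ft_torque'])
```

```text
t 8.85 pos [ 0.56097372 -0.33571703  0.10363631] yaw 2.9157 shift mm [-7.9  1.5 -6.4] twist rad -0.0003 F [ 2.03610128  0.37276074 10.68834229] w 0.13616926286905653 g 61.875643730163574 tiltxy 0.003923359903714393 -0.0017640106163554054
[-2.06564825e-04 -1.04966591e+00  5.69241757e-02]
```

>>> apply_moves([
  {"translation": [0,0,0.015],"twist": 0,"hand": 0},
  {"translation": [0,0,0.015],"twist": 0,"hand": 0},
])

```text
time: 9.05
tool_pos: [0.5594, -0.3354, 0.1008]
tool_rot: [0.001, 0.113, 0.994, -0.001]
contact_force: [-7.2, 2.7, 16.0]
gripper_width: 0.131
grasp_force: 63.5
```

>>> apply_moves([
  {"translation": [0,0,0.01],"twist": 0,"hand": 0},
  {"translation": [0,0,0.01],"twist": 0,"hand": 0},
])

```text
time: 9.25
tool_pos: [0.5587, -0.3353, 0.0992]
tool_rot: [0.0, 0.113, 0.994, -0.001]
contact_force: [-11.6, 5.5, 23.4]
gripper_width: 0.13
grasp_force: 65.2
```

>>> apply_moves([
  {"translation": [0.015,0,0],"twist": 0,"hand": 0},
  {"translation": [0.015,0,0],"twist": 0,"hand": 0},
  {"translation": [0,0,0],"twist": 0,"hand": 0},
])

```text
time: 9.55
tool_pos: [0.5583, -0.3352, 0.099]
tool_rot: [0.004, 0.113, 0.994, -0.002]
contact_force: [1.0, 0.7, 10.2]
gripper_width: 0.132
grasp_force: 63.2
```

Run:
```python
from fit import *
go(.569,-.336,.11,-.2256); print(state()['ft_torque'])
save('s3','scene');save('d3','side')
a=cv2.resize(cv2.imread('pics/s3.png')[115:235,240:340],None,fx=4,fy=4,interpolation=2)
b=cv2.resize(cv2.imread('pics/d3.png')[190:310,300:400],None,fx=4,fy=4,interpolation=2)
cv2.imwrite('pics/c3.png',np.hstack([a,b]))
```

```text
t 9.55 pos [ 0.55829699 -0.33518832  0.09899864] yaw 2.9155 shift mm [-10.6   1.6 -11. ] twist rad -0.0005 F [ 0.98096443  0.72938217 10.17004548] w 0.13249307804791582 g 63.22624683380127 tiltxy 0.004400255268221909 -0.0018664121353223948
[ 0.12525754 -0.91288775  0.09932021]
```

View pics/c3.png

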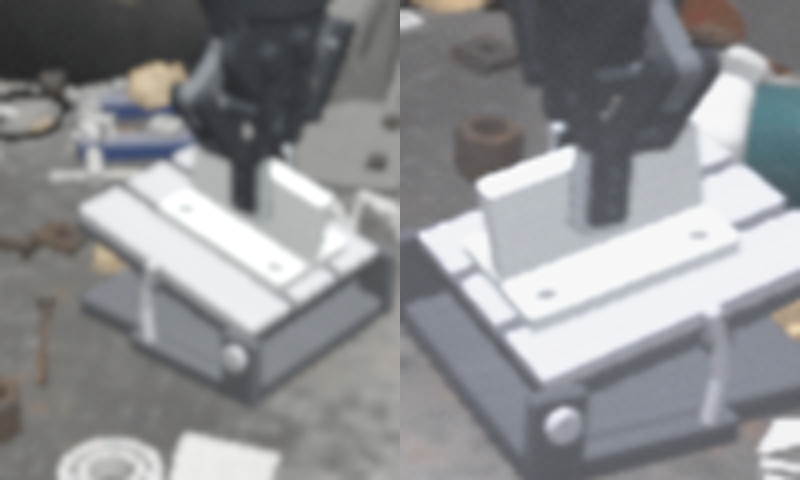

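Run:
```python
from fit import *
t=np.array([.5759,-.3375,-.2256,.2014])
S=lambda u,v:(240+u/4,115+v/4); D=lambda u,v:(300+(u-400)/4,190+v/4)
def m(x,P):  # x: dx,dy,dz mm, yaw, extra tilt
    R=Rz(x[3])@np.array([[np.cos(x[4]),0,-np.sin(x[4])],[0,1,0],[np.sin(x[4]),0,np.cos(x[4])]])
    return face(t,R@(np.array(P,float)-[0,0,25])+[x[0],x[1],25+x[2]])
ob=[('scene',(45,30,8),S(160,194)),('scene',(-45,30,8),S(283,282)),('scene',(-45,-30,8),S(350,238)),('scene',(-45,6,50),S(322,218)),('scene',(-45,-6,50),S(334,206)),
('side',(-45,-30,8),D(528,320)),('side',(45,-30,8),D(740,238)),('side',(-45,30,8),D(467,245)),('side',(-45,-6,50),D(488,193)),('side',(-45,6,50),D(478,183))]
x=fit(m,ob,[0,0,0,0,0.])
```

```text
[-1.03326e+01 -4.88910e+00  3.36200e+00 -2.67000e-02  9.30000e-03] rms px 1.2775434937793444
[[-0.1, 0.5], [-1.5, -0.5], [-0.6, 0.1], [-0.3, -3.8], [0.3, -2.8], [0.3, 0.6], [0.5, 0.1], [-0.7, -0.8], [-0.5, 1.7], [-1.3, 0.3]]
```

>>> apply_moves([
  {"translation": [0.01,0,0.01],"twist": 0,"hand": 0},
  {"translation": [0,0,0.01],"twist": 0,"hand": 0},
  {"translation": [0,0,0],"twist": 0,"hand": 0},
])

```text
time: 9.95
tool_pos: [0.5573, -0.335, 0.0973]
tool_rot: [0.004, 0.113, 0.994, -0.002]
contact_force: [1.4, 2.1, 12.6]
gripper_width: 0.134
grasp_force: 63.9
```

>>> apply_moves([
  {"translation": [0,0,0.01],"twist": 0,"hand": 0},
  {"translation": [0,0,0.01],"twist": 0,"hand": 0},
  {"translation": [0,0,0],"twist": 0,"hand": 0},
])

```text
time: 10.25
tool_pos: [0.5573, -0.335, 0.0972]
tool_rot: [0.004, 0.113, 0.994, -0.002]
contact_force: [-4.6, 4.6, 21.4]
gripper_width: 0.131
grasp_force: 65.4
```

>>> apply_moves([
  {"translation": [0,0,0.01],"twist": 0,"hand": 0},
  {"translation": [0,0,0],"twist": 0,"hand": 0},
])

```text
time: 10.45
tool_pos: [0.5573, -0.335, 0.0972]
tool_rot: [0.004, 0.113, 0.994, -0.002]
contact_force: [-8.2, 6.9, 25.2]
gripper_width: 0.129
grasp_force: 66.0
```

>>> apply_moves([
  {"translation": [0.015,0,0],"twist": 0,"hand": 0},
  {"translation": [0,0,0],"twist": 0,"hand": 0},
  {"translation": [0,0,0],"twist": 0,"hand": 0},
])

```text
time: 10.75
tool_pos: [0.5573, -0.335, 0.0972]
tool_rot: [0.006, 0.113, 0.994, -0.002]
contact_force: [0.4, 4.1, 21.1]
gripper_width: 0.129
grasp_force: 65.2
```

>>> apply_moves([
  {"translation": [0.01,0,0],"twist": 0,"hand": 0},
  {"translation": [0,0,0],"twist": 0,"hand": 0},
  {"translation": [0,0,0],"twist": 0,"hand": 0},
])

```text
time: 11.05
tool_pos: [0.5572, -0.335, 0.0972]
tool_rot: [0.007, 0.113, 0.994, -0.002]
contact_force: [4.0, 3.0, 18.3]
gripper_width: 0.131
grasp_force: 64.7
```

>>> apply_moves([
  {"translation": [-0.01,0,-0.005],"twist": 0,"hand": 0},
  {"translation": [0,0,-0.01],"twist": 0,"hand": 0},
  {"translation": [0,0,0],"twist": 0,"hand": 0},
])

```text
time: 11.35
tool_pos: [0.5572, -0.335, 0.0972]
tool_rot: [0.006, 0.113, 0.994, -0.002]
contact_force: [3.9, 2.5, 15.9]
gripper_width: 0.131
grasp_force: 64.2
```

Run:
```python
from fit import *
go(.569,-.336,.11,-.2256); print(state()['ft_torque'])
save('s4','scene');save('d4','side')
a=cv2.resize(cv2.imread('pics/s4.png')[115:235,240:340],None,fx=4,fy=4,interpolation=2)
b=cv2.resize(cv2.imread('pics/d4.png')[190:310,300:400],None,fx=4,fy=4,interpolation=2)
cv2.imwrite('pics/c4.png',np.hstack([a,b]))
```

```text
t 11.35 pos [ 0.55722952 -0.33499831  0.09720964] yaw 2.9157 shift mm [-11.7   1.7 -12.8] twist rad -0.0003 F [ 3.92313655  2.51227693 15.87556502] w 0.1311501253212481 g 64.2430830001831 tiltxy 0.0058692314797728 -0.002210314639571337
[ 0.42414687 -1.03427862  0.07824837]
```

View pics/c4.png

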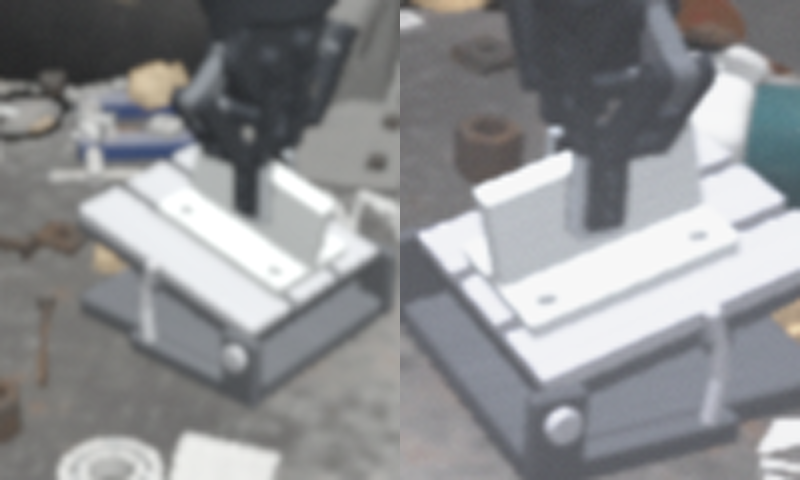

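>>> apply_moves([
  {"translation": [-0.005,0,-0.01],"twist": 0,"hand": 0},
  {"translation": [0,0,0],"twist": 0,"hand": 0},
  {"translation": [0,0,0],"twist": 0,"hand": 0},
  {"translation": [0,0,0],"twist": 0,"hand": 0},
])

```text
time: 11.85
tool_pos: [0.5572, -0.335, 0.0972]
tool_rot: [0.005, 0.113, 0.994, -0.002]
contact_force: [2.7, 0.9, 11.7]
gripper_width: 0.127
grasp_force: 63.9
```

```bash
python3 -c "
from plant import *
print(job_done()); s=state(); print(s['contact_force'],s['tool_pos'])"
```

```text
the job is handed in; nothing more can be done
None
the job is handed in; nothing more can be done
```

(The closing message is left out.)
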